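# Park the index plunger and draw the grinder's sliding rest back from the wheel

### The arm

A 6-joint arm with a two-finger parallel gripper is mounted at the origin on the work surface. World frame = base frame: x ahead of the robot, y to its left, z up, the work surface at z = 0. Lengths are in m, angles in rad, forces in N, time in s.
With the tool pointing down it reaches from about 0.375 to 0.975 m from the base axis. Payload 3.8 kg.
Tool frame: the origin (TCP) lies at the very end of the fingers, on their centre line; the grasp point (between the pads) lies 19 mm behind it; z points along the fingers, y is the direction in which the jaws open and shut (so a half turn about z gives the same grasp; the last joint's range is limited). The gripper opens to 88 mm and grips with 3 to 60 N. Pads are 18 mm wide; open, the fingers measure 123 mm over their backs; the gripper's body (75 mm by 187 mm) begins 45 mm behind the grasp point.
Start: joints at [1.221, 0.264, 1.604, -0, 1.274, -0.037], TCP at [0.208, 0.642, 0.239] pointing down, gripper open.
Joint ranges: [-2.63, 2.63], [-0.94, 2.18], [0.31, 2.57], [-1.31, 4.45], [0, 2.66], [-2.55, 2.55]. Speed limits (rad/s): [2.57, 2.57, 3.14, 3.14, 3.14, 3.14].

### API

Orientations are given as a rotation vector (axis times angle).
In Python, from workcell import ctrl, read_camera, get_calibration gives the robot as it stands.
- The arm moves only by the tool apply_moves, never from a script. Its argument "commands" is a list of rows, each a list of 2 entries, a list of its own where there are three numbers: the shift along the tool's x, y, z in cm, then the turn, a rotation vector about the tool's x, y, z in rad. A call has 1 to 20 rows; each row shifts and turns the commanded pose from where the row before left it, along the tool's axes as they then stand; what a row does not reach is not made up. A row lasts 1/12 s, in which the tool goes at most 41.7 mm and 7.16 degrees, less where a joint would pass 70% of its speed; a pose out of reach is approached as far as the arm can. A call is refused whole if a number of a shift passes 4.17 or a number of a turn 0.125, either way. A call with a gripper value outside its range is refused whole. "gripper" is the closure in counts, from 0 (fully open) to 255 (shut), set as the call begins (left out, the last holds). The fingers move at their own pace and stop on an object; the grip force is fixed at half the most. Time passes only in rows, so rows that do not move let the fingers close. It gives the time, the measured TCP pose, the force and the opening at its end, in the units of the state.
- ctrl.sense(): the state, without advancing time (a new reading comes with each control period).
- read_camera(name): name is "scene" or "top" or "wrist"; returns (picture, depth): 420x560x3 uint8, red, green, blue; 420x560 float32, m along the optical axis (not along the pixel's ray), 0 where there is no reading.
- get_calibration(name): a dict with "intrinsics" (3x3 intrinsics, pixels), "R" (3x3) and "t" (3): a world point X has camera coordinates R X + t. Camera axes: x right, y down, z forward; pixel columns grow to the right and rows downward; lengths in m; the calibration is good to about 2 mm. A picture is of the moment at which its call begins: read the wrist's pose just before it. get_calibration takes no time and is no camera call; for the wrist camera it gives the pose at the moment of the call.
- ctrl.job_done(): hands the job in, once; it reports no verdict.
The state is a dict: "t": time; "joint_pos": joint angles; "qd": joint speeds; "effort": joint torques, N m; "tcp_pos": TCP position; "ee_rot": TCP orientation; "wrist_force": force on the tool from outside, world axes, zero at the start; "moment": the same for the moment, N m; "gripper_width": finger opening in m.
Only numpy, scipy, OpenCV 4.12 (cv2) and the standard library are available. Lean on these libraries where they do the work, as an engineer would, in place of code of your own. Each camera call takes 0.05 s, during which the arm holds its last target. There are 200 camera calls.

### The job

The wheel is due for dressing, so unlock the grinder's sliding work rest and draw it back out of the way. With the rest still up at the wheel, pull its plunger knob straight up, twist it clockwise and let it down into its rest notch so that it stays out by itself when you let go; then draw the rest back by its wooden post until it sits fully against the rear stop, and let go. Work by feel: never force the plunger against its stop or the walls of its slots, bring the rest gently against the stop, and leave the other things on the bench alone.

Things in the scene. Friction and masses are not known exactly. Their poses are not given: they have to be found in the camera images.
- slide_base: fixed steel base plate 110 x 370 x 12 mm on the bench in front of the grinder's wheel; it carries the sliding rest (80 mm wide, top 44 mm above the bench) and is placed anew at each start together with the grinder. Origin on the bench under the plunger's axis when the rest is locked at the wheel; +y points along the slide towards the wheel, -y towards the operator, z up
- collar: foot of the plunger's steel barrel on the sliding rest: a hex 34 mm across, 44 to 49 mm above the bench, which carries the dark sleeve, 31 mm across, with its top 78 to 88 mm above the bench. Origin on the plunger's axis at bench height, axes as slide_base; travels with the rest. How far the sleeve is screwed out (0 to 10 mm) differs by start and is not given: it must be felt
- stem: the plunger's steel stem; origin on the axis, at bench height when down; rises with the knob, does not turn. It locks the rest while down. Its shoulder meets a hard stop in the sleeve after a lift of 17.5 mm, plus what the sleeve is screwed out (0 to 10 mm). Spring and weight pull it down with about 9 N when down and 0.35 N more per mm of lift; a few newtons more than that are enough to feel the stop
- wing: the black plunger knob: upright wing grip 12 mm thick (its x), 40 long (its y), 28 tall; origin on the axis, at bench height when down. Cross pin in two J-slots of the sleeve: down, the wing is in line with the slide and cannot turn; from 2 mm below the stop up it turns freely, clockwise from above, 1.05 rad to the middle of the rest notch (play 0.12 either way, end wall beyond), 5 mm below the stop
- knob_grip (a point): centre of the wing grip on the plunger's axis, 115 mm above the bench when down; the wing reaches 15 mm below and 13 mm above it. Parked, it is 12 mm higher plus what the sleeve is screwed out. Axes as wing
- rest_slide (a joint): how far the sliding rest is drawn back from the wheel, m: 0 locked at the wheel (about 1 mm play), 0.055 against the rear stop; slides with about 4 N of friction once the plunger is out
- pull_post (a point): point on the axis of the rest's upright wooden pull post (round, 25 mm across, 46 mm tall), 84 mm above the bench, 20 mm below the post's top and 40 mm above the slide's top; the post stands 105 mm from the plunger's axis on the operator's side and travels with the rest. Its axes are those of slide_base
- rear_stop: fixed dark steel stop block 70 x 16 x 32 mm with a steel stop screw at the operator's end of the base; origin under its middle at bench height. The rest's rear edge meets the screw
- dresser: a star-wheel dresser tool, a dark flat steel bar about 190 mm long with little toothed wheels at one end, lying on the bench; leave it alone. Origin at its underside
- blank: a steel blank 90 x 60 x 6 mm with a hole, lying on the bench; leave it alone. Origin at its underside
- file: a file 265 mm long with a wooden handle, lying on the bench; leave it alone. Origin at its underside
- oilstone: an oilstone on its wooden block, 150 x 50 x 30 mm, on the bench; leave it alone. Origin at its underside
- chisel: a small dark cold chisel 165 mm long, lying on the bench; leave it alone. Origin at its underside
- spanner: a steel spanner 160 mm long, lying on the bench; leave it alone. Origin at its underside
- flange: a flat steel ring 56 mm across, 8 mm thick, lying on the bench; leave it alone. Origin at its underside

How it is judged:
By the outcome, as a careful person would: the job done as asked, in the order asked, and still so for the second after the job is handed in, with the robot touching nothing.
It also fails if it takes over 69 s, if anything falls off the work surface, if the arm or the gripper's body presses on something with over 40 N, if the wrist force passes 120 N, or if a joint passes its speed limit or range.

## Working session

There is one attempt and no reset: what is moved stays moved. The work goes in short steps, Python scripts to look and compute and a tool call to move; the robot and the scene stay as the last step left them, time stands still between calls to the robot, and variables do not carry over. Pictures are saved under pics/ and viewed, about 8 in all and at most 12, crops included, and the job is handed in when it is done.

Besides the shell and the picture viewer there is one more tool, called after "Call:" in YAML: its name, and indented under it one key for each argument. apply_moves: Moves the arm, as the interface text tells. Its arguments: {"type":"object","properties":{"commands":{"type":"array","items":{"type":"array"}},"gripper":{"type":"number"}},"required":["commands"]}

```bash
mkdir -p pics
python3 - <<'E'
from workcell import ctrl, read_camera, get_calibration
import cv2, numpy as np
for n in ("scene","top"):
    p,d=read_camera(n); cv2.imwrite(f"pics/{n}0.png",p[:,:,::-1]); np.save(f"pics/{n}0d.npy",d)
    c=get_calibration(n); print(n,c["intrinsics"].round(1).tolist(),c["R"].round(3).tolist(),c["t"].round(3).tolist())
print(ctrl.sense())
E
```

```text
scene [[412.2, 0.0, 279.6], [0.0, 412.2, 213.9], [0.0, 0.0, 1.0]] [[0.38, 0.925, -0.008], [0.513, -0.218, -0.83], [-0.769, 0.311, -0.558]] [-0.072, -0.257, 1.366]
top [[404.5, 0.0, 277.6], [0.0, 404.5, 215.5], [0.0, 0.0, 1.0]] [[-0.029, -0.999, 0.02], [-0.996, 0.027, -0.09], [0.09, -0.023, -0.996]] [-0.15, 0.591, 0.887]
{'t': 0.1, 'joint_pos': array([ 1.22108222e+00,  2.64680629e-01,  1.60519789e+00, -4.18074324e-05,
        1.27368666e+00, -3.68979527e-02]), 'qd': array([-4.06620481e-04, -1.15271537e-03, -2.59164492e-03,  5.31759649e-04,
        1.15259869e-03,  1.28033163e-05]), 'effort': array([ 7.59966315e-05, -5.03621292e+01, -3.58066320e+01,  7.30383815e-02,
        2.33804528e-02, -6.88796740e-05]), 'tcp_pos': array([0.20752496, 0.64165574, 0.23753196]), 'ee_rot': array([-4.89297282e-01, -3.10290975e+00,  3.05244914e-03]), 'wrist_force': array([-0.61083078, -0.69731695,  0.43833349]), 'moment': array([-0.02680389, -0.00282471, -0.0004266 ]), 'gripper_width': 0.08828405654072188}
```

View pics/top0.png

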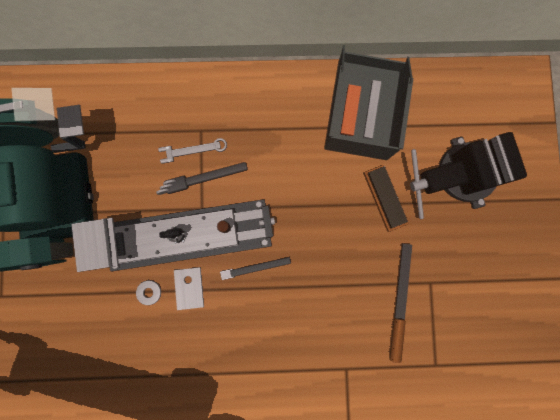

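View pics/scene0.png

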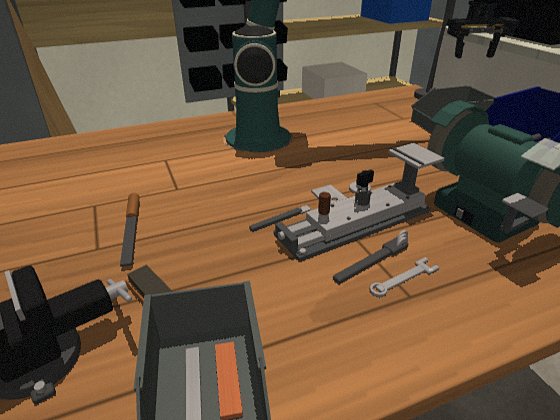

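```bash
cat > h.py <<'E'
import numpy as np, cv2
from workcell import ctrl, read_camera, get_calibration
def cloud(d,c):
    v,u=np.indices(d.shape); K=c["intrinsics"]
    P=np.stack([(u-K[0,2])/K[0,0]*d,(v-K[1,2])/K[1,1]*d,d],-1)
    return (P-c["t"])@c["R"]
def ray(u,v,z,c):
    K=c["intrinsics"];R=c["R"];o=-R.T@c["t"];w=R.T@np.array([(u-K[0,2])/K[0,0],(v-K[1,2])/K[1,1],1.])
    return o+w*(z-o[2])/w[2]
E
python3 - <<'E'
from h import *
d=np.load("pics/top0d.npy");c=get_calibration("top");X=cloud(d,c);z=X[...,2]
im=cv2.imread("pics/top0.png")
roi=np.zeros(z.shape,bool);roi[190:280,95:285]=1
print("bench z",np.median(z[300:340,300:380]))
def rep(n,m):
    m=m&roi; vs,us=np.nonzero(m);P=X[m]
    r=cv2.minAreaRect((P[:,:2]*1000).astype(np.float32)); print(n,len(P),P.mean(0).round(4),[np.round(q,1) for q in r])
rep("slide",(z>.037)&(z<.050)); 
rep("base",(z>.006)&(z<.018))
b=roi.copy();b[:,:205]=0;b[:,245:]=0
rep("post",(z>.095)&(z<.112)&b)
w=roi.copy();w[:,:150]=0;w[:,200:]=0
rep("wing",(z>.118)&(z<.14)&w)
rep("sleeve",(z>.07)&(z<.1)&w)
ds=np.load("pics/scene0d.npy");cs=get_calibration("scene");Y=cloud(ds,cs);zz=Y[...,2]
for n,(u0,u1,v0,v1),(a,bb) in (("post",(310,340,185,220),(.065,.104)),("wing",(350,380,160,200),(.102,.13))):
    m=np.zeros(zz.shape,bool);m[v0:v1,u0:u1]=1;m&=(zz>a)&(zz<bb);P=Y[m];print("scene",n,len(P),P.mean(0).round(4),P.min(0).round(4),P.max(0).round(4))
cv2.imwrite("pics/c1.png",np.hstack([cv2.resize(im[185:285,95:285],None,fx=4,fy=4,interpolation=cv2.INTER_CUBIC)]))
E
```

```text
bench z -6.712915529329304e-05
slide 4019 [0.5488 0.0449 0.0439] [array([553.1,  16.6]), array([ 80.1, 351. ]), np.float64(7.3)]
base 2847 [ 0.5356 -0.0107  0.0114] [array([548. ,  13.3]), array([393. , 204.3]), np.float64(85.6)]
post 111 [ 0.5612 -0.0501  0.1032] [array([561.3, -50.1]), array([22.7, 20.9]), np.float64(87.5)]
wing 139 [0.548  0.0534 0.127 ] [array([548.5,  54. ]), array([40.2, 16. ]), np.float64(89.3)]
sleeve 88 [0.545  0.0519 0.0804] [array([547.9,  52.7]), array([27.7, 30.9]), np.float64(76.0)]
scene post 217 [ 0.5704 -0.0556  0.0875] [ 0.5538 -0.0647  0.0653] [ 0.5784 -0.0408  0.104 ]
scene wing 214 [0.5548 0.0491 0.1175] [0.5408 0.031  0.1022] [0.5613 0.0728 0.1292]
```

View pics/c1.png

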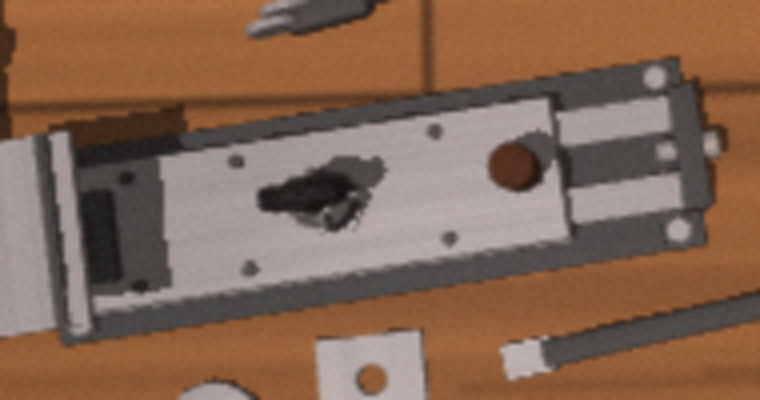

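```bash
cat >> h.py <<'E'
from scipy.spatial.transform import Rotation as Ro
def to(pos,yaw=None,jawdeg=None):
    "tool-frame shift (cm) from the present pose to pos; turn so that jaw (tool y) points at jawdeg, tool down"
    s=ctrl.sense();R=Ro.from_rotvec(s["ee_rot"]);p=s["tcp_pos"]
    print("t",round(s["t"],2),"tcp",p.round(4),"F",s["wrist_force"].round(2),"M",s["moment"].round(2),"w",round(s["gripper_width"],4),"j6",s["joint_pos"][5].round(3))
    y=R.as_matrix()[:,1];print("jaw deg",np.degrees(np.arctan2(y[1],y[0])).round(2),"toolz",R.as_matrix()[:,2].round(4))
    print("shift cm",(R.inv().apply(np.array(pos)-p)*100).round(2))
    if jawdeg is not None:
        a=np.radians(jawdeg);Y=np.array([np.cos(a),np.sin(a),0]);Z=np.array([0,0,-1.]);T=np.stack([np.cross(Y,Z),Y,Z],1)
        print("turn",(R.inv()*Ro.from_matrix(T)).as_rotvec().round(4))
E
python3 - <<'E'
from h import *
for n in("top","scene"):
    X=cloud(np.load(f"pics/{n}0d.npy"),get_calibration(n));z=X[...,2];y=X[...,1];x=X[...,0]
    for a in np.arange(.1,.7,.06):
        m=(y>a)&(y<a+.06)&(z>.09)&(z<.45)&(x>.2)&(x<.9)&(np.hypot(x-.2,y-.64)>.15)
        if m.sum()>5: print(n,a.round(2),m.sum(),"zmax",np.percentile(z[m],98).round(3),"x",x[m].min().round(3),x[m].max().round(3))
to([.35,.40,.33],jawdeg=7.3)
to([.548,.054,.20],jawdeg=7.3)
E
```

```text
top 0.1 88 zmax 0.138 x 0.488 0.539
top 0.16 1518 zmax 0.14 x 0.48 0.581
top 0.22 4141 zmax 0.237 x 0.479 0.814
top 0.28 6332 zmax 0.242 x 0.485 0.807
top 0.34 580 zmax 0.202 x 0.483 0.758
scene 0.1 104 zmax 0.136 x 0.489 0.565
scene 0.16 672 zmax 0.139 x 0.482 0.586
scene 0.22 3932 zmax 0.236 x 0.485 0.818
scene 0.28 4960 zmax 0.231 x 0.492 0.802
scene 0.34 498 zmax 0.22 x 0.485 0.795
scene 0.58 120 zmax 0.151 x 0.346 0.563
scene 0.64 12 zmax 0.151 x 0.338 0.557
t 0.1 tcp [0.2075 0.6417 0.2375] F [-0.61 -0.7   0.44] M [-0.03 -0.   -0.  ] w 0.0883 j6 -0.037
jaw deg 72.08 toolz [-6.0e-04 -1.9e-03 -1.0e+00]
shift cm [-20.99 -18.63  -9.21]
turn [-1.8000e-03  1.1000e-03  1.1306e+00]
t 0.1 tcp [0.2075 0.6417 0.2375] F [-0.61 -0.7   0.44] M [-0.03 -0.   -0.  ] w 0.0883 j6 -0.037
jaw deg 72.08 toolz [-6.0e-04 -1.9e-03 -1.0e+00]
shift cm [-50.48 -45.43   3.84]
turn [-1.8000e-03  1.1000e-03  1.1306e+00]
```

Call:
apply_moves:
  commands:
    - [[-3,-2.66,-1.32],[0,0,0]]
    - [[-3,-2.66,-1.32],[0,0,0]]
    - [[-3,-2.66,-1.32],[0,0,0]]
    - [[-3,-2.66,-1.32],[0,0,0]]
    - [[-3,-2.66,-1.32],[0,0,0]]
    - [[-3,-2.66,-1.32],[0,0,0]]
    - [[-3,-2.66,-1.32],[0,0,0]]
    - [[-2.95,-2.68,0.2],[0,0,0]]
    - [[-2.95,-2.68,0.2],[0,0,0]]
    - [[-2.95,-2.68,0.2],[0,0,0]]
    - [[-2.95,-2.68,0.2],[0,0,0]]
    - [[-2.95,-2.68,0.2],[0,0,0]]
    - [[-2.95,-2.68,0.2],[0,0,0]]
    - [[-2.95,-2.68,0.2],[0,0,0]]
    - [[-2.95,-2.68,0.2],[0,0,0]]
    - [[-2.95,-2.68,0.2],[0,0,0]]
    - [[-2.95,-2.68,0.2],[0,0,0]]

```text
t: 1.52
tcp_pos: [0.5469, 0.0558, 0.3094]
ee_rot: [-0.49, -3.103, -0.0]
wrist_force: [0.2, 0.4, -0.4]
gripper_width: 0.0882
```

Call:
apply_moves:
  commands:
    - [[0,0,0],[0,0,0.113]]
    - [[0,0,0],[0,0,0.113]]
    - [[0,0,0],[0,0,0.113]]
    - [[0,0,0],[0,0,0.113]]
    - [[0,0,0],[0,0,0.113]]
    - [[0,0,0],[0,0,0.113]]
    - [[0,0,0],[0,0,0.113]]
    - [[0,0,0],[0,0,0.113]]
    - [[0,0,0],[0,0,0.113]]
    - [[0,0,0],[0,0,0.113]]
    - [[0,0,0],[0,0,0]]
    - [[0,0,0],[0,0,0]]

```text
t: 2.52
tcp_pos: [0.5463, 0.0578, 0.3095]
ee_rot: [-2.071, -2.362, 0.001]
wrist_force: [0.0, 0.4, 0.6]
gripper_width: 0.0878
```

Run:
```python
from h import *
to([.548,.054,.20],jawdeg=7.3)
c=get_calibration("wrist");p,d=read_camera("wrist");cv2.imwrite("pics/w1.png",p[:,:,::-1]);np.save("pics/w1d.npy",d)
X=cloud(d,c);z=X[...,2]
near=lambda q,r:np.hypot(X[...,0]-q[0],X[...,1]-q[1])<r
def rep(n,m):
    P=X[m]
    if len(P)<5:print(n,len(P));return
    r=cv2.minAreaRect((P[:,:2]*1000).astype(np.float32)); print(n,len(P),P.mean(0).round(4),[np.round(q,1) for q in r])
rep("wing",(z>.12)&(z<.14)&near((.548,.054),.04))
rep("post",(z>.095)&(z<.112)&near((.561,-.05),.03))
m=(z>.07)&(z<.095)&near((.548,.054),.03);rep("sleeve",m);print(np.histogram(z[m],bins=np.arange(.07,.096,.002)))
rep("slide",(z>.038)&(z<.05)&(abs(X[...,0]-.55)<.1)&(abs(X[...,1])<.2))
print(c["intrinsics"].round(0).tolist())
```

```text
t 2.52 tcp [0.5463 0.0578 0.3095] F [0.04 0.38 0.61] M [-0.06  0.06  0.02] w 0.0878 j6 -0.071
jaw deg 7.51 toolz [-9.e-04 -1.e-04 -1.e+00]
shift cm [-0.4   0.13 10.95]
turn [-0.0009 -0.      0.0037]
wing 600 [0.5489 0.0538 0.1273] [array([549.3,  53.2]), array([15.8, 39. ]), np.float64(6.9)]
post 420 [ 0.5622 -0.0493  0.103 ] [array([562.5, -50.8]), array([22.5, 23.6]), np.float64(7.8)]
sleeve 312 [0.5489 0.0552 0.0807] [array([548.8,  54.8]), array([34. , 27.2]), np.float64(11.1)]
(array([  7,   8,  60,  27,  18,   3, 104,  83,   2,   0,   0,   0]), array([0.07 , 0.072, 0.074, 0.076, 0.078, 0.08 , 0.082, 0.084, 0.086,
       0.088, 0.09 , 0.092, 0.094]))
slide 12871 [0.5481 0.0606 0.044 ] [array([553.5,  18.8]), array([ 80.1, 293.9]), np.float64(7.3)]
[[365.0, 0.0, 281.0], [0.0, 365.0, 207.0], [0.0, 0.0, 1.0]]
```

View pics/w1.png

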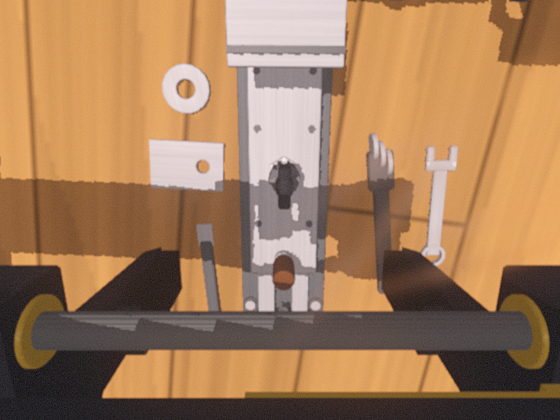

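Call:
apply_moves:
  commands:
    - [[-0.22,0.12,3.0],[0,0,0.0037]]
    - [[-0.22,0.11,3.0],[0,0,0]]
    - [[0,0,3.0],[0,0,0]]
    - [[0,0,3.0],[0,0,0]]
    - [[0,0,3.0],[0,0,0]]
    - [[0,0,2.5],[0,0,0]]
    - [[0,0,1.5],[0,0,0]]
    - [[0,0,1.0],[0,0,0]]
    - [[0,0,0],[0,0,0]]
    - [[0,0,0],[0,0,0]]
    - [[0,0,0],[0,0,0]]

```text
t: 3.48
tcp_pos: [0.5506, 0.0538, 0.1114]
ee_rot: [2.077, 2.355, 0.003]
wrist_force: [0.6, 0.0, -0.6]
gripper_width: 0.0879
```

Run:
```python
from h import *
to([.549,.0537,.096],jawdeg=7.3)
```

```text
t 3.48 tcp [0.5506 0.0538 0.1114] F [ 0.58  0.03 -0.57] M [-0.08  0.01  0.02] w 0.0879 j6 -0.073
jaw deg 7.16 toolz [ 2.4e-03  2.0e-04 -1.0e+00]
shift cm [ 0.01 -0.17  1.54]
turn [ 0.0024  0.0002 -0.0024]
```

Call:
apply_moves:
  commands:
    - [[0,-0.15,0.8],[0,0,0]]
    - [[0,0,0.7],[0,0,0]]
    - [[0,0,0],[0,0,0]]
    - [[0,0,0],[0,0,0]]
    - [[0,0,0],[0,0,0]]
    - [[0,0,0],[0,0,0]]
  gripper: 200

```text
t: 3.98
tcp_pos: [0.5482, 0.0535, 0.0952]
ee_rot: [2.079, 2.355, 0.0]
wrist_force: [-0.1, 0.5, -0.2]
gripper_width: 0.0504
```

Run:
```python
from h import *
to([.549,.0537,.096],jawdeg=7.3)
p,d=read_camera("wrist");cv2.imwrite("pics/w2.png",p[:,:,::-1])
```

```text
t 3.98 tcp [0.5482 0.0535 0.0952] F [-0.07  0.51 -0.16] M [-0.04  0.06  0.01] w 0.0504 j6 -0.072
jaw deg 7.12 toolz [ 4.e-04  0.e+00 -1.e+00]
shift cm [ 0.01  0.09 -0.08]
turn [ 0.0004  0.     -0.0031]
```

View pics/w2.png

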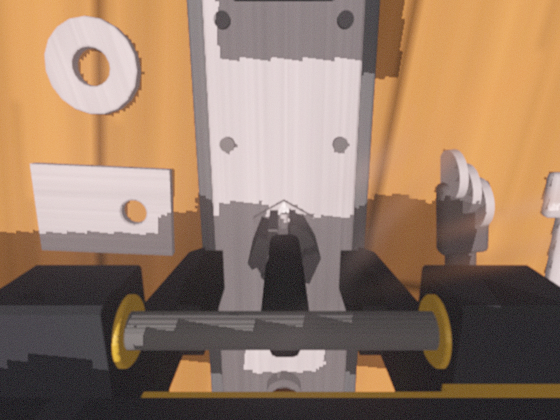

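Call:
apply_moves:
  commands:
    - [[0,0.03,0],[0,0,0]]
    - [[0,0,0],[0,0,0]]
    - [[0,0,0],[0,0,0]]
    - [[0,0,0],[0,0,0]]
    - [[0,0,0],[0,0,0]]
    - [[0,0,0],[0,0,0]]
    - [[0,0,0],[0,0,0]]
    - [[0,0,0],[0,0,0]]
    - [[0,0,0],[0,0,0]]
    - [[0,0,0],[0,0,0]]
  gripper: 255

```text
t: 4.87
tcp_pos: [0.5486, 0.0536, 0.095]
ee_rot: [2.079, 2.355, 0.001]
wrist_force: [2.6, 0.8, -1.6]
gripper_width: 0.0118
```

Run:
```python
from h import *
to([.549,.0537,.096],jawdeg=7.3)
```

```text
t 4.87 tcp [0.5486 0.0536 0.095 ] F [ 2.59  0.79 -1.56] M [-0.02 -0.38  0.02] w 0.0118 j6 -0.072
jaw deg 7.12 toolz [ 8.e-04  1.e-04 -1.e+00]
shift cm [ 0.    0.04 -0.1 ]
turn [ 0.0008  0.0001 -0.0031]
```

Call:
apply_moves:
  commands:
    - [[0,0.05,-0.1],[0,0,0]]
    - [[0,0,-0.1],[0,0,0]]
    - [[0,0,-0.1],[0,0,0]]
    - [[0,0,-0.1],[0,0,0]]
    - [[0,0,-0.1],[0,0,0]]
    - [[0,0,-0.1],[0,0,0]]
    - [[0,0,-0.1],[0,0,0]]
    - [[0,0,-0.1],[0,0,0]]
    - [[0,0,-0.1],[0,0,0]]
    - [[0,0,-0.1],[0,0,0]]
    - [[0,0,0],[0,0,0]]
    - [[0,0,0],[0,0,0]]

```text
t: 5.87
tcp_pos: [0.5482, 0.0536, 0.1039]
ee_rot: [-2.079, -2.355, 0.001]
wrist_force: [4.8, 0.9, -12.0]
gripper_width: 0.0119
```

Run:
```python
from h import *
to([.549,.0537,.096],jawdeg=7.3)
```

```text
t 5.87 tcp [0.5482 0.0536 0.1039] F [  4.76   0.91 -12.01] M [-0.06 -0.84  0.  ] w 0.0119 j6 -0.072
jaw deg 7.12 toolz [-1.1e-03 -1.0e-04 -1.0e+00]
shift cm [-0.    0.08  0.79]
turn [-0.0011 -0.0001 -0.0031]
```

Call:
apply_moves:
  commands:
    - [[0,0.05,-0.1],[0,0,0]]
    - [[0,0.05,-0.1],[0,0,0]]
    - [[0,0,-0.1],[0,0,0]]
    - [[0,0,-0.1],[0,0,0]]
    - [[0,0,-0.1],[0,0,0]]
    - [[0,0,-0.1],[0,0,0]]
    - [[0,0,0],[0,0,0]]
    - [[0,0,0],[0,0,0]]

```text
t: 6.53
tcp_pos: [0.5488, 0.0537, 0.1105]
ee_rot: [-2.078, -2.354, 0.002]
wrist_force: [2.4, -0.4, -13.9]
gripper_width: 0.0114
```

Run:
```python
from h import *
to([.549,.0537,.096],jawdeg=7.3)
```

```text
t 6.53 tcp [0.5488 0.0537 0.1105] F [  2.35  -0.4  -13.94] M [-0.06 -0.22 -0.  ] w 0.0114 j6 -0.072
jaw deg 7.12 toolz [-1.9e-03 -1.0e-04 -1.0e+00]
shift cm [-0.    0.02  1.45]
turn [-0.0019 -0.0001 -0.0031]
```

Call:
apply_moves:
  commands:
    - [[0,0.03,-0.05],[0,0,0]]
    - [[0,0.03,-0.05],[0,0,0]]
    - [[0,0,-0.05],[0,0,0]]
    - [[0,0,-0.05],[0,0,0]]
    - [[0,0,-0.05],[0,0,0]]
    - [[0,0,-0.05],[0,0,0]]
    - [[0,0,0],[0,0,0]]
    - [[0,0,0],[0,0,0]]

```text
t: 7.2
tcp_pos: [0.5496, 0.0538, 0.1136]
ee_rot: [-2.078, -2.354, 0.002]
wrist_force: [-1.4, -0.3, -15.5]
gripper_width: 0.0116
```

Call:
apply_moves:
  commands:
    - [[0,0,-0.05],[0,0,0]]
    - [[0,0,-0.05],[0,0,0]]
    - [[0,0,0],[0,0,0]]
    - [[0,0,0],[0,0,0]]

```text
t: 7.53
tcp_pos: [0.5498, 0.0538, 0.1147]
ee_rot: [-2.079, -2.354, 0.001]
wrist_force: [-2.6, -0.5, -15.9]
gripper_width: 0.0111
```

Call:
apply_moves:
  commands:
    - [[0,0,-0.05],[0,0,0]]
    - [[0,0,-0.05],[0,0,0]]
    - [[0,0,0],[0,0,0]]
    - [[0,0,0],[0,0,0]]

```text
t: 7.87
tcp_pos: [0.5499, 0.0538, 0.1158]
ee_rot: [-2.079, -2.355, 0.001]
wrist_force: [-4.4, -0.1, -17.2]
gripper_width: 0.0116
```

Call:
apply_moves:
  commands:
    - [[0,-0.05,0],[0,0,0]]
    - [[0,0,-0.05],[0,0,0]]
    - [[0,0,0],[0,0,0]]
    - [[0,0,0],[0,0,0]]

```text
t: 8.2
tcp_pos: [0.5498, 0.0538, 0.1165]
ee_rot: [-2.079, -2.355, -0.0]
wrist_force: [-3.3, -1.8, -16.6]
gripper_width: 0.0116
```

Call:
apply_moves:
  commands:
    - [[0,0,-0.05],[0,0,0]]
    - [[0,0,0],[0,0,0]]
    - [[0,0,0],[0,0,0]]

```text
t: 8.45
tcp_pos: [0.5498, 0.0538, 0.1169]
ee_rot: [-2.079, -2.355, 0.0]
wrist_force: [-2.8, 0.2, -16.3]
gripper_width: 0.0121
```

Call:
apply_moves:
  commands:
    - [[0,0,-0.05],[0,0,0]]
    - [[0,0,0],[0,0,0]]
    - [[0,0,0],[0,0,0]]

```text
t: 8.7
tcp_pos: [0.5498, 0.0538, 0.1174]
ee_rot: [-2.079, -2.355, 0.0]
wrist_force: [-3.2, -0.9, -17.6]
gripper_width: 0.0118
```

Call:
apply_moves:
  commands:
    - [[0,-0.03,-0.05],[0,0,0]]
    - [[0,0,0],[0,0,0]]
    - [[0,0,0],[0,0,0]]

```text
t: 8.95
tcp_pos: [0.5497, 0.0538, 0.118]
ee_rot: [2.079, 2.355, 0.0]
wrist_force: [-2.7, 0.1, -17.5]
gripper_width: 0.0117
```

Call:
apply_moves:
  commands:
    - [[0,0,-0.04],[0,0,0]]
    - [[0,0,0],[0,0,0]]
    - [[0,0,0],[0,0,0]]

```text
t: 9.2
tcp_pos: [0.5496, 0.0537, 0.1184]
ee_rot: [2.079, 2.355, 0.0]
wrist_force: [-1.9, -0.7, -17.0]
gripper_width: 0.0116
```

Call:
apply_moves:
  commands:
    - [[0,0,-0.04],[0,0,0]]
    - [[0,0,0],[0,0,0]]
    - [[0,0,0],[0,0,0]]

```text
t: 9.45
tcp_pos: [0.5496, 0.0537, 0.1187]
ee_rot: [2.079, 2.355, 0.0]
wrist_force: [-2.6, -0.5, -16.8]
gripper_width: 0.0113
```

Call:
apply_moves:
  commands:
    - [[0,0,-0.04],[0,0,0]]
    - [[0,0,0],[0,0,0]]
    - [[0,0,0],[0,0,0]]

```text
t: 9.7
tcp_pos: [0.5494, 0.0537, 0.1188]
ee_rot: [-2.079, -2.355, 0.0]
wrist_force: [-1.7, -0.6, -20.5]
gripper_width: 0.0118
```

Call:
apply_moves:
  commands:
    - [[0,0,0.1],[0,0,0]]
    - [[0,0,0],[0,0,0]]
    - [[0,0,0],[0,0,0.03]]
    - [[0,0,0],[0,0,0.03]]
    - [[0,0,0],[0,0,0.04]]
    - [[0,0,0],[0,0,0]]

```text
t: 10.2
tcp_pos: [0.5497, 0.0537, 0.1184]
ee_rot: [2.195, 2.247, 0.0]
wrist_force: [-1.8, -0.5, -17.1]
gripper_width: 0.0116
```

Run:
```python
from h import *
to([.549,.0537,.096],jawdeg=-52.9)
```

```text
t 10.2 tcp [0.5497 0.0537 0.1184] F [ -1.77  -0.45 -17.12] M [-0.11  0.54 -0.04] w 0.0116 j6 0.029
jaw deg 1.33 toolz [ 4.e-04  1.e-04 -1.e+00]
shift cm [-0.   -0.07  2.24]
turn [ 3.000e-04 -2.000e-04  9.465e-01]
```

Call:
apply_moves:
  commands:
    - [[0,0,0],[0,0,0.05]]
    - [[0,0,0],[0,0,0.05]]
    - [[0,0,0],[0,0,0.05]]
    - [[0,0,0],[0,0,0.05]]
    - [[0,0,0],[0,0,0.05]]
    - [[0,0,0],[0,0,0.05]]
    - [[0,0,0],[0,0,0.05]]
    - [[0,0,0],[0,0,0.05]]
    - [[0,0,0],[0,0,0.05]]
    - [[0,0,0],[0,0,0.05]]

```text
t: 11.03
tcp_pos: [0.55, 0.0538, 0.1185]
ee_rot: [2.683, 1.634, 0.001]
wrist_force: [-1.7, 0.3, -17.6]
gripper_width: 0.0118
```

Run:
```python
from h import *
to([.549,.0537,.096],jawdeg=-52.9)
```

```text
t 11.03 tcp [0.55   0.0538 0.1185] F [ -1.65   0.33 -17.56] M [-0.11  0.42  0.05] w 0.0118 j6 0.529
jaw deg -27.33 toolz [ 9.e-04  1.e-04 -1.e+00]
shift cm [-0.05 -0.08  2.25]
turn [ 0.0007 -0.0007  0.4463]
```

Call:
apply_moves:
  commands:
    - [[0,0,0],[0,0,0.05]]
    - [[0,0,0],[0,0,0.05]]
    - [[0,0,0],[0,0,0.05]]
    - [[0,0,0],[0,0,0.05]]
    - [[0,0,0],[0,0,0.05]]
    - [[0,0,0],[0,0,0.05]]
    - [[0,0,0],[0,0,0.05]]
    - [[0,0,0],[0,0,0.05]]
    - [[0,0,0],[0,0,0.045]]
    - [[0,0,0],[0,0,0]]
    - [[0,0,0],[0,0,0]]

```text
t: 11.95
tcp_pos: [0.5501, 0.0537, 0.1186]
ee_rot: [2.976, 1.006, 0.002]
wrist_force: [-1.2, -1.3, -17.3]
gripper_width: 0.0116
```

Run:
```python
from h import *
to([.549,.0537,.096],jawdeg=-53)
```

```text
t 11.95 tcp [0.5501 0.0537 0.1186] F [ -1.21  -1.33 -17.31] M [-0.14  0.36 -0.03] w 0.0116 j6 0.971
jaw deg -52.65 toolz [ 0.0013 -0.     -1.    ]
shift cm [-0.09 -0.07  2.26]
turn [ 0.0008 -0.001   0.0062]
```

Call:
apply_moves:
  commands:
    - [[0,0,0.05],[0,0,0.005]]
    - [[0,0,0.05],[0,0,0]]
    - [[0,0,0.05],[0,0,0]]
    - [[0,0,0.05],[0,0,0]]
    - [[0,0,0.05],[0,0,0]]
    - [[0,0,0.05],[0,0,0]]
    - [[0,0,0],[0,0,0]]
    - [[0,0,0],[0,0,0]]

```text
t: 12.62
tcp_pos: [0.5499, 0.0537, 0.1152]
ee_rot: [2.979, 0.996, 0.001]
wrist_force: [0.6, -1.2, -15.4]
gripper_width: 0.0118
```

Call:
apply_moves:
  commands:
    - [[0,0,0.05],[0,0,0]]
    - [[0,0,0.05],[0,0,0]]
    - [[0,0,0],[0,0,0]]
    - [[0,0,0],[0,0,0]]

```text
t: 12.95
tcp_pos: [0.5498, 0.0537, 0.1142]
ee_rot: [2.979, 0.996, 0.001]
wrist_force: [1.1, -0.5, -14.8]
gripper_width: 0.0116
```

Call:
apply_moves:
  commands:
    - [[0,0,0.05],[0,0,0]]
    - [[0,0,0],[0,0,0]]
    - [[0,0,0],[0,0,0]]

```text
t: 13.2
tcp_pos: [0.5497, 0.0537, 0.1137]
ee_rot: [2.979, 0.996, 0.001]
wrist_force: [1.5, -1.3, -15.3]
gripper_width: 0.0116
```

Call:
apply_moves:
  commands:
    - [[0,0,0.04],[0,0,0]]
    - [[0,0,0],[0,0,0]]
    - [[0,0,0],[0,0,0]]

```text
t: 13.45
tcp_pos: [0.5498, 0.0537, 0.1135]
ee_rot: [2.979, 0.996, 0.001]
wrist_force: [-0.3, -0.8, -12.8]
gripper_width: 0.0117
```

Call:
apply_moves:
  commands:
    - [[0,0,0.04],[0,0,0]]
    - [[0,0,0],[0,0,0]]
    - [[0,0,0],[0,0,0]]

```text
t: 13.7
tcp_pos: [0.5499, 0.0537, 0.1134]
ee_rot: [2.979, 0.996, 0.001]
wrist_force: [-0.1, -2.0, -8.7]
gripper_width: 0.0114
```

Call:
apply_moves:
  commands:
    - [[0,0,0.04],[0,0,0]]
    - [[0,0,0],[0,0,0]]
    - [[0,0,0],[0,0,0]]

```text
t: 13.95
tcp_pos: [0.55, 0.0537, 0.1133]
ee_rot: [2.979, 0.996, 0.002]
wrist_force: [-2.4, -0.4, -5.2]
gripper_width: 0.0117
```

Call:
apply_moves:
  commands:
    - [[0,0,0.04],[0,0,0]]
    - [[0,0,0],[0,0,0]]
    - [[0,0,0],[0,0,0]]

```text
t: 14.2
tcp_pos: [0.5501, 0.0538, 0.1131]
ee_rot: [2.979, 0.996, 0.002]
wrist_force: [-2.8, -1.4, 1.1]
gripper_width: 0.0118
```

Call:
apply_moves:
  commands:
    - [[0,0,0],[0,0,0]]
    - [[0,0,0],[0,0,0]]
    - [[0,0,0],[0,0,0]]
    - [[0,0,0],[0,0,0]]
    - [[0,0,0],[0,0,0]]
    - [[0,0,0],[0,0,0]]
    - [[0,0,0],[0,0,0]]
  gripper: 60

```text
t: 14.78
tcp_pos: [0.5497, 0.0538, 0.1121]
ee_rot: [2.98, 0.996, 0.0]
wrist_force: [0.9, -0.4, -0.8]
gripper_width: 0.0564
```

Run:
```python
from h import *
to([.5622,-.0502,.20],jawdeg=7.3)
```

```text
t 14.78 tcp [0.5497 0.0538 0.1121] F [ 0.88 -0.36 -0.85] M [-0.03  0.14  0.02] w 0.0564 j6 0.978
jaw deg -53.04 toolz [ 2.e-04  1.e-04 -1.e+00]
shift cm [-5.25  9.06 -8.79]
turn [ 2.0000e-04 -2.0000e-04 -1.0531e+00]
```

Call:
apply_moves:
  commands:
    - [[0,0,-2],[0,0,0]]
    - [[0,0,-3.5],[0,0,0]]
    - [[0,0,-3.5],[0,0,0]]
    - [[0,0,-3],[0,0,0]]
    - [[-1.75,3.02,0],[0,0,0]]
    - [[-1.75,3.02,0],[0,0,0]]
    - [[-1.75,3.02,0],[0,0,0]]
    - [[0,0,0],[0,0,-0.117]]
    - [[0,0,0],[0,0,-0.117]]
    - [[0,0,0],[0,0,-0.117]]
    - [[0,0,0],[0,0,-0.117]]
    - [[0,0,0],[0,0,-0.117]]
    - [[0,0,0],[0,0,-0.117]]
    - [[0,0,0],[0,0,-0.117]]
    - [[0,0,0],[0,0,-0.117]]
    - [[0,0,0],[0,0,-0.117]]
    - [[0,0,0],[0,0,0]]
    - [[0,0,0],[0,0,0]]
  gripper: 60

```text
t: 16.28
tcp_pos: [0.562, -0.0502, 0.2319]
ee_rot: [-2.079, -2.355, 0.0]
wrist_force: [-0.0, -0.7, 0.5]
gripper_width: 0.0673
```

Run:
```python
from h import *
to([.5622,-.0502,.069],jawdeg=7.3)
p,d=read_camera("wrist");cv2.imwrite("pics/w3.png",p[:,:,::-1])
c=get_calibration("scene");p,d=read_camera("scene");X=cloud(d,c);z=X[...,2]
m=np.zeros(z.shape,bool);m[150:215,345:390]=1
P=X[m&(z>.1)&(z<.17)];print("wing scene zmax",P[:,2].max().round(4),np.percentile(P[:,2],97).round(4),P.mean(0).round(4))
cv2.imwrite("pics/s3.png",cv2.resize(p[120:250,270:450,::-1],None,fx=4,fy=4))
```

```text
t 16.28 tcp [ 0.562  -0.0502  0.2319] F [-0.03 -0.74  0.47] M [-0.03  0.01  0.03] w 0.0673 j6 -0.257
jaw deg 7.11 toolz [-1.e-04  0.e+00 -1.e+00]
shift cm [-0.    0.02 16.29]
turn [-0.0001 -0.     -0.0033]
wing scene zmax 0.147 0.146 [0.5531 0.0515 0.1314]
```

View pics/s3.png

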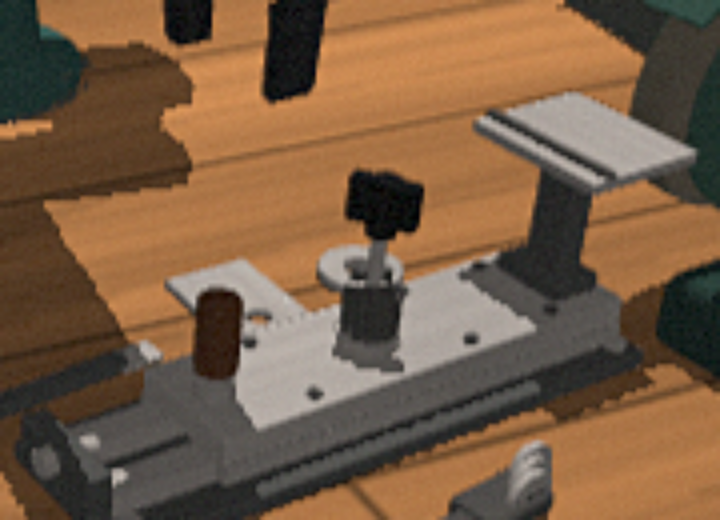

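View pics/w3.png

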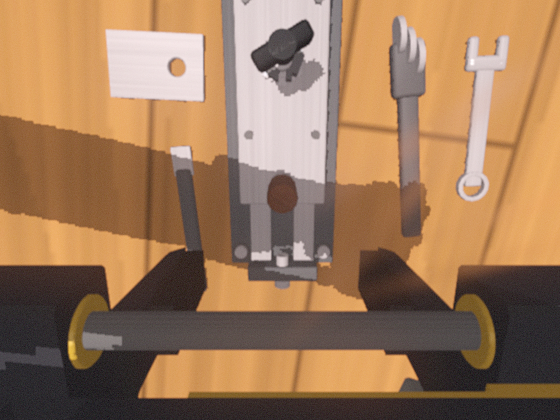

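Call:
apply_moves:
  commands:
    - [[0,0,3],[0,0,0]]
    - [[0,0,3],[0,0,0]]
    - [[0,0,3],[0,0,0]]
    - [[0,0,3],[0,0,0]]
    - [[0,0,2],[0,0,0]]
    - [[0,0,1.2],[0,0,0]]
    - [[0,0,1],[0,0,0]]
    - [[0,0,0],[0,0,0]]
    - [[0,0,0],[0,0,0]]

```text
t: 17.13
tcp_pos: [0.5626, -0.0503, 0.0705]
ee_rot: [2.076, 2.357, 0.0]
wrist_force: [0.1, -0.2, 0.8]
gripper_width: 0.0674
```

Call:
apply_moves:
  commands:
    - [[0,0,0],[0,0,0]]
    - [[0,0,0],[0,0,0]]
    - [[0,0,0],[0,0,0]]
    - [[0,0,0],[0,0,0]]
    - [[0,0,0],[0,0,0]]
    - [[0,0,0],[0,0,0]]
    - [[0,0,0],[0,0,0]]
    - [[0,0,0],[0,0,0]]
    - [[0,0,0],[0,0,0]]
    - [[0,0,0],[0,0,0]]
  gripper: 255

```text
t: 17.97
tcp_pos: [0.5625, -0.0502, 0.0702]
ee_rot: [2.075, 2.358, 0.001]
wrist_force: [0.8, -0.3, 0.5]
gripper_width: 0.0241
```

Run:
```python
from h import *
a=np.radians(7.3);to([.562+.055*np.sin(a),-.0502-.055*np.cos(a),.070],jawdeg=7.3)
```

```text
t 17.97 tcp [ 0.5625 -0.0502  0.0702] F [ 0.78 -0.33  0.51] M [ 0.03 -0.17  0.02] w 0.0241 j6 -0.261
jaw deg 7.29 toolz [ 8.e-04 -0.e+00 -1.e+00]
shift cm [-5.49 -0.04  0.03]
turn [ 0.0008  0.0001 -0.0001]
```

Call:
apply_moves:
  commands:
    - [[-0.1,0,0],[0,0,0]]
    - [[-0.2,0,0],[0,0,0]]
    - [[-0.2,0,0],[0,0,0]]
    - [[-0.2,0,0],[0,0,0]]
    - [[-0.2,0,0],[0,0,0]]
    - [[-0.1,0,0],[0,0,0]]
    - [[0,0,0],[0,0,0]]

```text
t: 18.55
tcp_pos: [0.5637, -0.0605, 0.0702]
ee_rot: [2.075, 2.357, 0.0]
wrist_force: [2.1, 3.5, 1.9]
gripper_width: 0.0243
```

Call:
apply_moves:
  commands:
    - [[-0.2,0,0],[0,0,0]]
    - [[-0.25,0,0],[0,0,0]]
    - [[-0.25,0,0],[0,0,0]]
    - [[-0.25,0,0],[0,0,0]]
    - [[-0.25,0,0],[0,0,0]]
    - [[-0.25,0,0],[0,0,0]]
    - [[-0.25,0,0],[0,0,0]]
    - [[-0.25,0,0],[0,0,0]]
    - [[-0.25,0,0],[0,0,0]]
    - [[-0.25,0,0],[0,0,0]]
    - [[-0.25,0,0],[0,0,0]]
    - [[-0.2,0,0],[0,0,0]]
    - [[-0.1,0,0],[0,0,0]]
    - [[0,0,0],[0,0,0]]

```text
t: 19.72
tcp_pos: [0.5675, -0.0902, 0.0702]
ee_rot: [2.075, 2.358, 0.0]
wrist_force: [2.5, 2.6, 2.7]
gripper_width: 0.0241
```

Run:
```python
from h import *
a=np.radians(7.3);to([.5625+.055*np.sin(a),-.0502-.055*np.cos(a),.070],jawdeg=7.3)
```

```text
t 19.72 tcp [ 0.5675 -0.0902  0.0702] F [2.49 2.62 2.7 ] M [ 0.42 -0.33 -0.02] w 0.0241 j6 -0.328
jaw deg 7.28 toolz [ 6.e-04 -3.e-04 -1.e+00]
shift cm [-1.46  0.02  0.02]
turn [ 0.0006  0.0004 -0.0003]
```

Free slide at about 4 N. Approach the stop more slowly.

Call:
apply_moves:
  commands:
    - [[-0.1,0,0],[0,0,0]]
    - [[-0.15,0,0],[0,0,0]]
    - [[-0.15,0,0],[0,0,0]]
    - [[-0.15,0,0],[0,0,0]]
    - [[-0.15,0,0],[0,0,0]]
    - [[-0.1,0,0],[0,0,0]]
    - [[-0.1,0,0],[0,0,0]]
    - [[-0.1,0,0],[0,0,0]]
    - [[-0.1,0,0],[0,0,0]]
    - [[-0.05,0,0],[0,0,0]]
    - [[0,0,0],[0,0,0]]

```text
t: 20.63
tcp_pos: [0.5689, -0.1014, 0.0702]
ee_rot: [2.075, 2.358, 0.0]
wrist_force: [2.2, 3.9, 2.2]
gripper_width: 0.024
```

Call:
apply_moves:
  commands:
    - [[-0.05,0,0],[0,0,0]]
    - [[-0.05,0,0],[0,0,0]]
    - [[0,0,0],[0,0,0]]

```text
t: 20.88
tcp_pos: [0.569, -0.1023, 0.0702]
ee_rot: [2.075, 2.358, 0.001]
wrist_force: [2.7, 4.4, 2.7]
gripper_width: 0.0238
```

Call:
apply_moves:
  commands:
    - [[-0.05,0,0],[0,0,0]]
    - [[-0.05,0,0],[0,0,0]]
    - [[0,0,0],[0,0,0]]

```text
t: 21.13
tcp_pos: [0.5692, -0.1033, 0.0702]
ee_rot: [2.075, 2.358, 0.001]
wrist_force: [2.2, 4.5, 2.2]
gripper_width: 0.0243
```

Call:
apply_moves:
  commands:
    - [[-0.05,0,0],[0,0,0]]
    - [[0,0,0],[0,0,0]]
    - [[0,0,0],[0,0,0]]

```text
t: 21.38
tcp_pos: [0.5692, -0.1037, 0.0702]
ee_rot: [2.075, 2.358, 0.001]
wrist_force: [3.2, 4.2, 2.8]
gripper_width: 0.0241
```

Call:
apply_moves:
  commands:
    - [[-0.05,0,0],[0,0,0]]
    - [[0,0,0],[0,0,0]]
    - [[0,0,0],[0,0,0]]

```text
t: 21.63
tcp_pos: [0.5693, -0.1043, 0.0702]
ee_rot: [2.075, 2.358, 0.001]
wrist_force: [2.5, 5.3, 2.4]
gripper_width: 0.024
```

Call:
apply_moves:
  commands:
    - [[-0.05,0,0],[0,0,0]]
    - [[0,0,0],[0,0,0]]
    - [[0,0,0],[0,0,0]]

```text
t: 21.88
tcp_pos: [0.5693, -0.1047, 0.0702]
ee_rot: [2.075, 2.358, 0.0]
wrist_force: [1.6, 4.0, 3.4]
gripper_width: 0.0242
```

Call:
apply_moves:
  commands:
    - [[-0.05,0,0],[0,0,0]]
    - [[0,0,0],[0,0,0]]
    - [[0,0,0],[0,0,0]]

```text
t: 22.13
tcp_pos: [0.5693, -0.1048, 0.0702]
ee_rot: [-2.076, -2.358, -0.001]
wrist_force: [2.6, 4.7, 3.6]
gripper_width: 0.0243
```

Call:
apply_moves:
  commands:
    - [[-0.05,0,0],[0,0,0]]
    - [[0,0,0],[0,0,0]]
    - [[0,0,0],[0,0,0]]

```text
t: 22.38
tcp_pos: [0.5693, -0.1049, 0.0702]
ee_rot: [-2.076, -2.357, -0.002]
wrist_force: [2.6, 6.8, 3.2]
gripper_width: 0.0242
```

Call:
apply_moves:
  commands:
    - [[-0.03,0,0],[0,0,0]]
    - [[0,0,0],[0,0,0]]
    - [[0,0,0],[0,0,0]]

```text
t: 22.63
tcp_pos: [0.5693, -0.1049, 0.0702]
ee_rot: [-2.075, -2.357, -0.002]
wrist_force: [3.8, 8.5, 3.7]
gripper_width: 0.024
```

Call:
apply_moves:
  commands:
    - [[0,0,0],[0,0,0]]
    - [[0,0,0],[0,0,0]]
    - [[0,0,0],[0,0,0]]
    - [[0,0,0],[0,0,0]]
    - [[0,0,0],[0,0,0]]
    - [[0,0,0],[0,0,0]]
    - [[0,0,0],[0,0,0]]
  gripper: 60

```text
t: 23.22
tcp_pos: [0.569, -0.1063, 0.0698]
ee_rot: [-2.076, -2.358, 0.001]
wrist_force: [0.8, 0.1, 0.2]
gripper_width: 0.0667
```

Call:
apply_moves:
  commands:
    - [[0,0,-1],[0,0,0]]
    - [[0,0,-2.5],[0,0,0]]
    - [[0,0,-3.5],[0,0,0]]
    - [[0,0,-3.5],[0,0,0]]
    - [[0,0,-3.5],[0,0,0]]
    - [[0,0,-3],[0,0,0]]
    - [[0,0,0],[0,0,0]]
    - [[0,0,0],[0,0,0]]

```text
t: 23.88
tcp_pos: [0.571, -0.1065, 0.2439]
ee_rot: [2.072, 2.354, 0.005]
wrist_force: [-0.2, 0.1, -0.2]
gripper_width: 0.0673
```

Run:
```python
from h import *
to([.569,-.105,.2],jawdeg=7.3)
c=get_calibration("wrist");p,d=read_camera("wrist");cv2.imwrite("pics/w4.png",p[:,:,::-1]);X=cloud(d,c);z=X[...,2]
m=(z>.095)&(z<.112)&(np.hypot(X[...,0]-.569,X[...,1]+.105)<.03);P=X[m];print("post",len(P),P.mean(0).round(4))
c=get_calibration("scene");p,d=read_camera("scene");X=cloud(d,c);z=X[...,2]
m=(z>.115)&(z<.17)&(np.hypot(X[...,0]-.556,X[...,1])<.03);P=X[m];print("wing",len(P),P[:,2].max().round(4),P.mean(0).round(4))
cv2.imwrite("pics/s4.png",cv2.resize(p[120:270,250:450,::-1],None,fx=4,fy=4))
```

```text
t 23.88 tcp [ 0.571  -0.1065  0.2439] F [-0.16  0.09 -0.16] M [-0.04  0.06  0.01] w 0.0673 j6 -0.355
jaw deg 7.3 toolz [ 0.0064 -0.0016 -1.    ]
shift cm [ 0.18 -0.2   4.39]
turn [ 0.0062  0.0024 -0.    ]
post 723 [ 0.569  -0.1048  0.1031]
wing 272 0.1467 [ 0.5618 -0.0051  0.134 ]
```

View pics/s4.png

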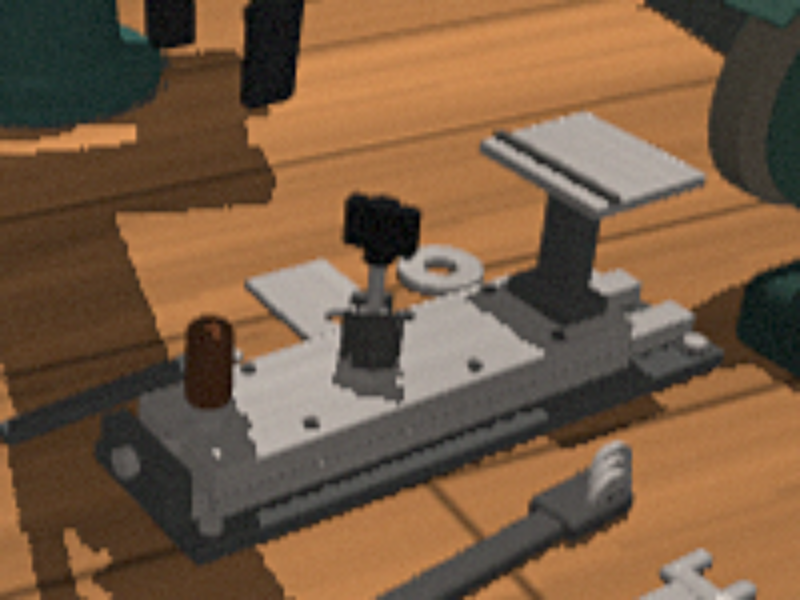

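View pics/w4.png

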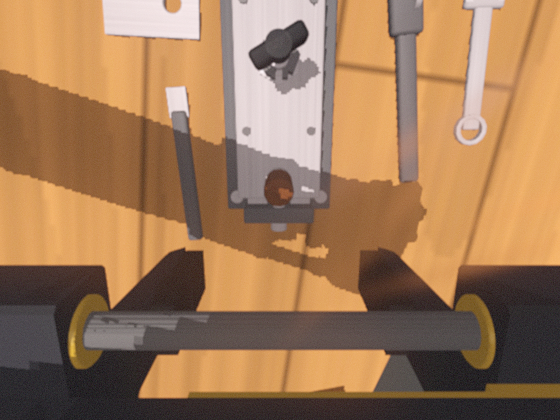

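The pictures show the rest back against the stop block, with the post at (279,188) in the wrist view. The knob is still up and turned at (279,45).

```bash
python3 -c "
from workcell import ctrl
print(ctrl.job_done())"
```

```text
the job is handed in; nothing more can be done
None
```

The rest is unlocked and drawn back fully against the rear stop, and I've handed the job in at about 24 s on the robot's clock. No verdict came back.

- **Plunger:** I lifted it until the stop could be felt, after about 23.7 mm of lift and roughly 3 N above the spring pull. I backed off 1 mm and turned it about 1.05 rad clockwise with almost no torque. I then let it down until the notch took the load, about 5 mm below the stop, and let go. The knob stayed up by itself, its top at 146–147 mm both before and after the rest was drawn back.
- **Rest:** I drew it back by the post at about 4 N and slowed down near the end. It met the stop at about 55 mm of travel, with a push of no more than about 9 N. I then let go and moved clear, and the force reads about zero.
- **Final checks:** The last pictures show the rest's rear edge at the stop block and the knob parked crosswise. The parts of the bench in view look undisturbed. The cameras put the post's travel at about 55.9 mm against 55.1 mm from the arm, which is within the calibration error.
- **Side load:** During the lift the side force on the knob reached about 5 N before I corrected it.

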